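# Take the wheel off the spindle and hang it by its rim

## Robot

A 6-joint arm with a two-finger parallel gripper is mounted at the origin on the work surface. World frame = base frame: x ahead of the robot, y to its left, z up, the work surface at z = 0. Lengths are in mm, angles in rad, forces in N, time in s.
With the tool pointing down it reaches from about 325 to 900 mm from the base axis. Payload 3.5 kg.
Tool frame: the origin (TCP) lies midway between the tips of the shut fingers; the grasp point (between the pads) lies 19 mm behind it; z points along the fingers, y is the line along which they close (so a half turn about z gives the same grasp; the last joint's range is limited). The gripper opens to 85 mm and grips with 20 to 120 N. Pads are 22 mm wide; open, the fingers measure 114 mm over their backs; the gripper's body (76 mm by 85 mm) begins 54 mm behind the grasp point. The pads swing forward as they close: fully open they stand 13 mm farther back than shut.
Start: joints at [-0.103, 0.276, -0.026, 1.268, 0, 1.467], TCP at [624.997, -0.01, 195.613] pointing down, gripper open.
Joint ranges: [-3.12, 3.12], [-0.85, 1.88], [-1.08, 1.24], [-1.95, 2.15], [-1.57, 1.53], [-3.14, 3.14]. Speed limits (rad/s): [2.57, 2.57, 3.14, 3.14, 3.14, 3.14].

## Interface

Orientations are given as a rotation vector (axis times angle).
In Python, from bench import ctrl gives the robot as it stands.
- The arm moves only by the tool play_rows, never from a script. Its argument "commands" is a list that holds one entry, the list of rows, each a list of 7 numbers: the shift along the tool's x, y, z in mm, then the turn, a rotation vector about the tool's x, y, z in rad, then the opening, from -1 (shut) to 1 (fully open), so that 0 is half open. A call has 1 to 8 rows; each row shifts and turns the commanded pose from where the row before left it, along the tool's axes as they then stand; what a row does not reach is not made up. A row lasts 1/12 s, in which the tool goes at most 41.7 mm and 7.16 degrees, less where a joint would pass 70% of its speed; a pose out of reach is approached as far as the arm can. A call is refused whole if a number of a shift passes 41.7 or a number of a turn 0.125, either way. A call with a gripper value outside its range is refused whole. The fingers move at their own pace and stop on an object; "force" is the grip in N (left out, the last holds). Time passes only in rows, so rows that do not move let the fingers close. It gives the time, the measured TCP pose, the force, the opening and the grip force at its end, in the units of the state.
- ctrl.observe(): the state, without advancing time (a new reading comes with each control period).
- ctrl.capture(name): name is "scene" or "side" or "wrist"; returns (picture, depth): 384x512x3 uint8, blue, green, red; 384x512 float32, mm along the optical axis (not along the pixel's ray), 0 where there is no reading.
- ctrl.calibration(name): a dict with "mtx" (3x3 intrinsics, pixels), "R" (3x3) and "t" (3): a world point X has camera coordinates R X + t. Camera axes: x right, y down, z forward; pixel columns grow to the right and rows downward; lengths in mm; the calibration is good to about 2 mm. The wrist camera is an equidistant fisheye: a pixel r from the principal point sees the ray r / f radians off the axis. A picture is of the moment at which its call begins: read the wrist's pose just before it. calibration takes no time and is no camera call; for the wrist camera it gives the pose at the moment of the call.
- ctrl.hand_in(): hands the job in; it is judged then, once.
The state is a dict: "time_s": time; "joint_positions": joint angles; "dq": joint speeds; "tau": joint torques, N m; "tcp_pos": TCP position; "ee_rot": TCP orientation; "contact_force": force on the tool from outside, world axes, zero at the start; "wrist_torque": the same for the moment, N m; "opening": finger opening in mm; "finger_force": force on a finger pad.
Only numpy, scipy, OpenCV 4.12 (cv2) and the standard library are available. Lean on these libraries where they do the work, as an engineer would, in place of code of your own. Each camera call takes 0.05 s, during which the arm holds its last target. There are 200 camera calls.

## Task

Take the stop collar off the free end of the spindle bar, leaving it in the shallow tray beneath, then slide the three-spoked wheel off the bar and hang it by its rim on the high double J-hook, the rim resting across both prongs, and let go. Never set the wheel down on the bench or in the tray, and leave the jar, the dish and the wooden block where they are.

Things in the scene. Friction and masses are not known exactly. Their poses are not given: they have to be found in the camera images.
- spindle: Fixed dark steel stand, placed differently each time. Origin on the bench under the middle of its post (30 mm square, 197 mm tall). A steel bar of 16 mm diameter sticks out level from the post along the stand's own -x (roughly towards the robot), its axis 170 mm above the bench. The free end is 172 mm from the post's centre line. Base plate 130 x 110 x 12 mm. Threaded on it: wheel, then collar.
- bar_end (a point): Centre of the bar's free end face, 170 mm above the bench. Axes as the spindle's: -x points outward along the bar, off the end.
- collar_center (a point): Centre of the loose dark steel stop collar, a plain thick ring: 60 mm outside, 24 mm bore, 24 mm thick, 0.18 kg (varies), axis along its own x. It hangs loose on the bar (bore 8 mm larger than the bar, so its centre is about 4 mm under the bar's axis) and slides freely; at the start its centre is 20 to 30 mm in from the bar's end, and about 100 mm from the wheel's centre plane.
- wheel_center (a point): Centre of the loose aluminium wheel: 180 mm outside diameter, flat-sided rim 14 mm thick along the axle and 12 mm radially (inside diameter 156 mm). Own x is the axle, along the bar; own z is up at the start. It hangs upright on the bar by its hub bore, its centre about 5 mm under the bar's axis and 42 to 52 mm from the post's centre line.
- tray: Fixed shallow open wooden tray, 170 (own x) x 150 (own y) mm, walls 30 mm high and 5 mm thick, lined with cork; it stands under and beyond the bar's free end. Origin under its centre on the bench.
- tray_in (a point): Centre of the tray's inner floor, 5 mm above the bench; axes as the tray's.
- hookstand: Fixed dark steel stand, placed differently each time, left or right. Origin on the bench under its round post (14 mm diameter, 239 mm tall). A crossbar on the post (top 239 mm high) carries a double J-hook: two parallel prongs of 8 mm round bar, 58 mm apart (29 mm to either side of the post), rising to 270 mm, then level along own -x (roughly towards the robot), tips turned up. Base 130 x 110 x 12 mm.
- hook_seat (a point): Point half-way between the two prongs, level with their tops, where the rim should cross: 270 mm above the bench, 38 mm from the post's centre line; axes as the hookstand's, -x towards the tips. The gap between the prongs is 50 mm clear and open above and below. The upturned tips are centred 40 mm from this point on the -x side, their tops 14 mm higher than it.
- jar: Bystander: closed glass jar, 70 mm diameter, 100 mm tall, origin under its centre.
- dish: Bystander: white ceramic dish, 120 mm diameter, 30 mm tall, origin under its centre.
- block: Bystander: wooden block 90 x 60 x 40 mm, origin under its centre.
- wheel: The same wheel as a body (origin at its centre): hub 46 mm outside diameter, 30 mm long, 26 mm through bore; three round spokes 10 mm thick, one straight down (own -z), two rising 30 degrees above level to either side, so the top 120 degrees between rim and hub are open. About 0.35 kg (varies).
- collar: The same collar, 0.18 kg (varies), with the same origin and axes as point collar_center.
Mind the look-alikes: they are no part of the job. Leave any purple look-alike of the wheel alone.

How it is judged:
By the outcome, as a careful person would: the job done as asked, in the order asked, and still so for the second after the job is handed in, with the robot touching nothing.
It also fails if it takes over 58 s, if anything falls off the work surface, if the arm or the gripper's body presses on something with over 40 N, if the wrist force passes 120 N, or if a joint passes its speed limit or range.

## Working session

There is one attempt and no reset: what is moved stays moved. The work goes in short steps, Python scripts to look and compute and a tool call to move; the robot and the scene stay as the last step left them, time stands still between calls to the robot, and variables do not carry over. Pictures are saved under pics/ and viewed, at most 10 in all, crops included, and the job is handed in when it is done.

Besides the shell and the picture viewer there is one more tool, called after "Emit:" by a JSON object that holds its "fn" and its "kwargs", one argument or row to a line. play_rows: Moves the arm, as the interface text tells. Its arguments: {"type":"object","properties":{"commands":{"type":"array"},"force":{"type":"number"}},"required":["commands"]}

```bash
ls; mkdir -p pics
python3 - <<'E'
from bench import ctrl
import cv2,numpy as np
s=ctrl.observe(); print({k:np.round(v,3).tolist() for k,v in s.items()})
for n in("scene","side"):
    im,d=ctrl.capture(n); np.savez(f"{n}0.npz",im=im,d=d); cv2.imwrite(f"pics/{n}0.png",im)
    c=ctrl.calibration(n); print(n,c)
im,d=ctrl.capture("wrist"); cv2.imwrite("pics/wrist0.png",im)
a=cv2.imread("pics/scene0.png");b=cv2.imread("pics/side0.png")
E
```

```text
pics
{'time_s': 0.0, 'joint_positions': [-0.103, 0.277, -0.028, 1.268, -0.0, 1.467], 'dq': [0.0, -0.001, -0.0, 0.0, -0.001, -0.001], 'tau': [-0.001, -44.551, 29.52, 0.016, -0.0, -0.0], 'tcp_pos': [624.122, 0.082, 194.461], 'ee_rot': [-2.22, -2.22, 0.002], 'contact_force': [-0.314, -0.213, -0.052], 'wrist_torque': [0.042, 0.023, -0.022], 'finger_force': 0.0, 'opening': 85.526}
scene {'mtx': array([[394.83840683,   0.        , 252.65255697],
       [  0.        , 394.83840683, 191.06169997],
       [  0.        ,   0.        ,   1.        ]]), 'R': array([[ 0.71659797,  0.69737327, -0.01256458],
       [ 0.35942782, -0.38465447, -0.85020737],
       [-0.59774492,  0.60474082, -0.52629797]]), 't': array([-404.95461853,  -71.38222998, 1754.1062513 ])}
side {'mtx': array([[346.88323505,   0.        , 255.94410268],
       [  0.        , 346.88323505, 188.43999063],
       [  0.        ,   0.        ,   1.        ]]), 'R': array([[-0.9836622 , -0.18001368, -0.00193552],
       [-0.13669935,  0.75388601, -0.64262677],
       [ 0.11714077, -0.63186308, -0.76617693]]), 't': array([ 587.6933324 ,  212.14342328, 1317.66877175])}
```

View pics/scene0.png

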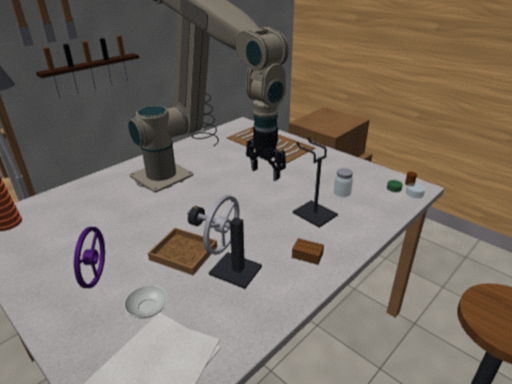

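View pics/side0.png

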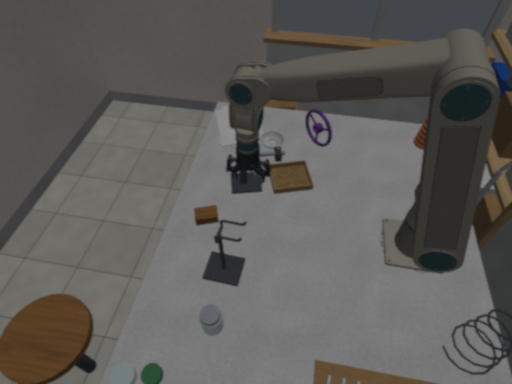

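The scene view shows:
- **Silver wheel** at (222,225) on the spindle, with its post at (238,245) and the dark collar at (196,215).
- **Purple look-alike** at (90,257), standing apart.
- **Hook stand** at (317,185), tray at (183,250), jar at (343,182), dish at (146,302) and block at (308,250).

Candidates for the wheel are the silver one at (222,225) and the purple one at (90,257), which I rule out. The only candidate for the collar is the dark ring at (196,215). Next I'll take a close crop and measure.

```bash
cat > h.py <<'E'
import numpy as np,cv2
from bench import ctrl
from scipy.spatial.transform import Rotation as Rn
def deproj(n,uv,d,c=None):
    c=c or ctrl.calibration(n); uv=np.atleast_2d(uv).astype(float); K=c["mtx"]
    p=np.c_[(uv[:,0]-K[0,2])/K[0,0],(uv[:,1]-K[1,2])/K[1,1],np.ones(len(uv))]*np.asarray(d).reshape(-1,1)
    return (p-c["t"])@c["R"]
def proj(n,X,c=None):
    c=c or ctrl.calibration(n); p=np.atleast_2d(X)@c["R"].T+c["t"]; K=c["mtx"]
    if n=="wrist":
        r=np.hypot(p[:,0],p[:,1]); th=np.arctan2(r,p[:,2]); k=th/np.maximum(r,1e-9)
        return np.c_[K[0,0]*k*p[:,0]+K[0,2],K[1,1]*k*p[:,1]+K[1,2]]
    return np.c_[K[0,0]*p[:,0]/p[:,2]+K[0,2],K[1,1]*p[:,1]/p[:,2]+K[1,2]]
def ray(n,uv,c=None):
    c=c or ctrl.calibration(n); K=c["mtx"]; a=(uv[0]-K[0,2])/K[0,0]; b=(uv[1]-K[1,2])/K[1,1]
    if n=="wrist":
        r=np.hypot(a,b); s=np.sin(r)/max(r,1e-9); v=np.array([a*s,b*s,np.cos(r)])
    else: v=np.array([a,b,1.])
    o=-c["R"].T@c["t"]; v=c["R"].T@v; return o,v/np.linalg.norm(v)
def onz(n,uv,z,c=None):
    o,v=ray(n,uv,c); return o+v*(z-o[2])/v[2]
def tri(rays):
    A=sum(np.eye(3)-np.outer(v,v) for o,v in rays); b=sum((np.eye(3)-np.outer(v,v))@o for o,v in rays)
    X=np.linalg.solve(A,b); return X,[np.linalg.norm((np.eye(3)-np.outer(v,v))@(X-o)) for o,v in rays]
E
python3 - <<'E'
from h import *
S=np.load("scene0.npz");T=np.load("side0.npz");w=cv2.imread("pics/wrist0.png")
def crop(im,x,y,W,H,ow,oh): return cv2.resize(im[y:y+H,x:x+W],(ow,oh),interpolation=cv2.INTER_CUBIC)
top=np.hstack([crop(S["im"],150,190,120,100,480,400),crop(S["im"],280,130,80,100,320,400)])
bot=np.hstack([crop(T["im"],190,130,140,70,400,200),crop(T["im"],190,200,140,70,400,200)])
cv2.imwrite("pics/comp0.png",np.vstack([top,bot]))
im=S["im"];d=S["d"]
# points from scene depth, by colour
import itertools
hsv=cv2.cvtColor(im,cv2.COLOR_BGR2HSV)
ys,xs=np.mgrid[0:384,0:512]
P=deproj("scene",np.c_[xs.ravel(),ys.ravel()],d.ravel()).reshape(384,512,3)
np.save("P0.npy",P)
def rep(name,m):
    p=P[m&(d>0)]; print(name,len(p),np.round(np.percentile(p,[2,50,98],axis=0),0).tolist())
box=lambda x0,x1,y0,y1:(xs>=x0)&(xs<x1)&(ys>=y0)&(ys<y1)
g=hsv[...,2]
rep("spost",box(225,250,215,270)&(g<70)&(P[...,2]>40)&(P[...,2]<230))
rep("sptop",box(225,250,215,270)&(g<70)&(P[...,2]>185)&(P[...,2]<210))
rep("hpost",box(300,335,140,225)&(g<70)&(P[...,2]>40)&(P[...,2]<225))
rep("prong",box(290,335,130,175)&(g<90)&(P[...,2]>245)&(P[...,2]<300))
rep("collar",box(185,205,200,230)&(g<70)&(P[...,2]>100)&(P[...,2]<230))
rep("table",box(260,300,290,330))
E
```

```text
spost 580 [[677.0, -210.0, 43.0], [698.0, -203.0, 129.0], [706.0, -178.0, 195.0]]
sptop 92 [[676.0, -209.0, 185.0], [693.0, -196.0, 193.0], [706.0, -179.0, 197.0]]
hpost 131 [[672.0, 212.0, 42.0], [678.0, 217.0, 130.0], [682.0, 224.0, 220.0]]
prong 94 [[597.0, 188.0, 247.0], [638.0, 196.0, 265.0], [679.0, 256.0, 278.0]]
collar 207 [[548.0, -259.0, 143.0], [561.0, -242.0, 175.0], [571.0, -205.0, 193.0]]
table 1591 [[807.0, -286.0, -6.0], [879.0, -215.0, -3.0], [945.0, -138.0, 0.0]]
```

View pics/comp0.png

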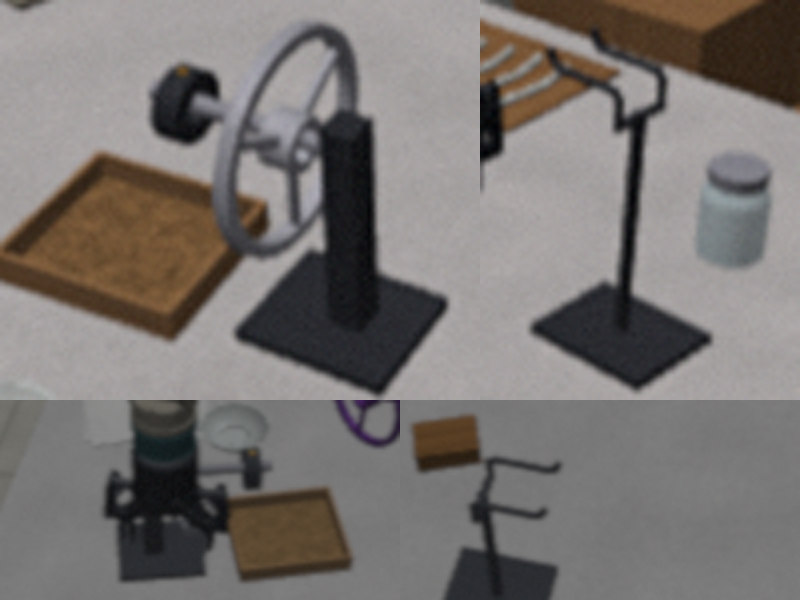

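View pics/wrist0.png

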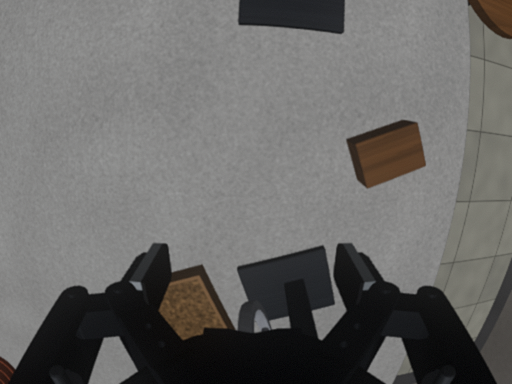

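The crops confirm the choice: silver wheel behind the dark collar on the bar, with the bar end at scene pixel (188,212.5) and side pixel (284,153). The hook tips are at scene (298,143) and (309,139), and the wrist picture shows the block, tray and spindle. Next I'll triangulate.

Run:
```python
from h import *
pts={"barend":((188,212.5),(284.5,153.1)),"collar":((195.5,216),(278.5,153.5)),
"tipR(-y)":((298,143),(245.3,222.8)),"tipL(+y)":((308.8,138.8),(240.8,239.6)),
"bendR":((314.5,151.2),(221.5,221.7)),"bendL":((325.5,147),(217.3,237.8))}
R={}
for k,(a,b) in pts.items():
    X,e=tri([ray("scene",a),ray("side",b)]); R[k]=X; print(k,X.round(1),np.round(e,1))
for k in("R(-y)","L(+y)"):
    v=R["bend"+k[0]]-R["tip"+k]; print("prong yaw",np.degrees(np.arctan2(v[1],v[0])))
P=np.load("P0.npy"); im=np.load("scene0.npz")["im"]; hsv=cv2.cvtColor(im,cv2.COLOR_BGR2HSV)
x,y,z=P[...,0],P[...,1],P[...,2]
# hook base & spindle base corners by dark mask on z~12 plane
def base(name,m,zp):
    c,_=cv2.findContours(m.astype(np.uint8),0,2); c=max(c,key=cv2.contourArea)[:,0]
    W=np.array([onz("scene",u,zp) for u in c])[:,:2].astype(np.float32); r=cv2.minAreaRect(W); print(name,np.round(r[0],1),np.round(r[1],1),round(r[2],1))
dark=hsv[...,2]<75
base("spbase",dark&(z<25)&(abs(x-690)<110)&(abs(y+194)<110),12)
base("hkbase",dark&(z<25)&(abs(x-678)<110)&(abs(y-217)<110),12)
brown=(hsv[...,1]>80)&(hsv[...,0]<25)
base("tray",brown&(z<45)&(abs(x-540)<150)&(abs(y+240)<150),30)
w=(~dark)&(hsv[...,1]<60)&(z>75)&(abs(x-645)<110)&(abs(y+205)<120)
p=P[w]; print(len(p)); c=p.mean(0)
for _ in range(5):
    c=p.mean(0); n=np.linalg.svd(p-c)[2][2]; r=abs((p-c)@n); p=p[r<max(8,1.5*r.std())]
n*=np.sign(n[0]); print("wheel plane",n.round(3),c.round(1),len(p),"yaw",np.degrees(np.arctan2(n[1],n[0])))
# circle in plane: outer extent
u=np.cross([0,0,1],n);u/=np.linalg.norm(u);q=np.c_[(p-c)@u,(p-c)@np.cross(n,u)].astype(np.float32)
(cc,rr)=cv2.minEnclosingCircle(q); print("centre",(c+cc[0]*u+cc[1]*np.cross(n,u)).round(1),rr)
```

```text
barend [ 522.1 -236.   165.5] [1.2 1.2]
collar [ 547.4 -229.9  162.8] [1.1 1.1]
tipR(-y) [594.5 199.2 274.5] [1.4 1.4]
tipL(+y) [596.4 258.  271.6] [1.7 1.7]
bendR [667.1 201.2 265.7] [0.6 0.6]
bendL [668.4 258.9 262.1] [2.1 2.1]
prong yaw 1.5462531528419956
prong yaw 0.737255030054181
spbase [ 684.2 -198.9] [129.9 113.8] 15.4
hkbase [680.8 212.2] [112.2 131.7] 87.0
tray [ 507.9 -264. ] [183.8 169.2] 18.7
911
wheel plane [0.963 0.268 0.   ] [ 647.8 -219.4  180.3] 656 yaw 15.567743963822517
centre [ 644.  -205.7  163.4] 90.97453308105469
```

Two views give the bar end at (522,-236), yaw about 15.5°, collar at about (547,-230), wheel at (644,-206) and hook seat at about (636,226), with the hook's yaw near 0. I'll move above the collar, staying higher than the wheel.

Emit:
{"fn": "play_rows", "kwargs": {
  "commands": [
    [[-20,-12,-32,0,0,0,1],[-30,-12,-32,0,0,0,1],[-30,-11,-11,0,0,0,1],[-30,-11,0,0,0,0,1],[-30,-11,0,0,0,0,1],[-30,-11,0,0,0,0,1],[-30,-11,0,0,0,0,1],[-29,0,0,0,0,0,1]]
  ],
  "force": 60
}}

```text
time_s: 0.82
tcp_pos: [544.8, -227.5, 267.9]
ee_rot: [-2.221, -2.22, 0.001]
contact_force: [0.3, 0.1, 0.4]
opening: 85.6
finger_force: 0.0
```

Emit:
{"fn": "play_rows", "kwargs": {
  "commands": [
    [[0,0,0,0,0,-0.123,1],[0,0,0,0,0,-0.123,1],[0,0,0,0,0,-0.123,1],[0,0,0,0,0,-0.123,1],[0,0,0,0,0,-0.123,1],[0,0,0,0,0,-0.123,1],[0,0,0,0,0,-0.123,1],[0,0,0,0,0,-0.123,1]]
  ]
}}

```text
time_s: 1.48
tcp_pos: [546.7, -226.4, 267.4]
ee_rot: [-0.899, -3.009, -0.0]
contact_force: [-0.1, -0.5, 0.4]
opening: 85.5
finger_force: 0.0
```

Emit:
{"fn": "play_rows", "kwargs": {
  "commands": [
    [[0,0,0,0,0,-0.123,1],[0,0,0,0,0,-0.123,1],[0,0,0,0,0,-0.123,1],[0,0,0,0,0,-0.123,1],[0,0,0,0,0,-0.123,1],[0,0,0,0,0,-0.123,1],[0,0,0,0,0,-0.123,1]]
  ]
}}

```text
time_s: 2.07
tcp_pos: [546.7, -226.3, 267.4]
ee_rot: [0.439, -3.11, -0.001]
contact_force: [0.4, 1.0, -0.5]
opening: 85.3
finger_force: 0.0
```

Run:
```python
from h import *
s=ctrl.observe(); c=ctrl.calibration("wrist"); im,d=ctrl.capture("wrist")
np.savez("w1.npz",im=im,d=d,**c); 
print(s["time_s"],np.round(s["tcp_pos"],1),Rn.from_rotvec(s["ee_rot"]).as_matrix().round(3).tolist(),np.round(s["joint_positions"],2))
print("cam",(-c["R"].T@c["t"]).round(1),c["R"].round(2).tolist(),c["mtx"].round(1).tolist())
si,sd=ctrl.capture("side"); np.savez("side1.npz",im=si,d=sd); np.savez("scene1.npz",im=ctrl.capture("scene")[0])
nm={"barend":(522,-236,170),"collar":(546,-229,166),"wtop":(644,-206,255)}
for k,v in nm.items(): print(k,proj("wrist",v,c).round(0),proj("side",v).round(0))
cv2.imwrite("pics/w1.png",np.hstack([im,cv2.resize(si[100:228,190:276],(258,384),interpolation=cv2.INTER_CUBIC)]))
```

```text
2.0667 [ 546.7 -226.3  267.4] [[-0.961, -0.277, -0.001], [-0.277, 0.961, 0.0], [0.001, 0.001, -1.0]] [-0.5   0.19  0.01  1.4  -0.   -0.78]
cam [ 470.6 -248.9  445.2] [[-0.28, 0.96, 0.0], [0.92, 0.26, 0.31], [0.29, 0.08, -0.95]] [[297.3, 0.0, 252.0], [0.0, 297.3, 190.5], [0.0, 0.0, 1.0]]
barend [[250. 155.]] [[285. 152.]]
collar [[250. 179.]] [[279. 153.]]
wtop [[244. 322.]] [[254. 137.]]
```

View pics/w1.png

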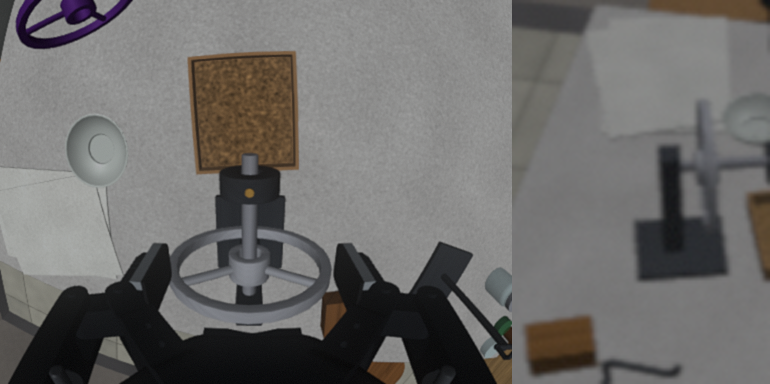

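The wrist view shows the bar end at (250,152), the collar spanning (219–281, 167–203) with its orange dot at (249,193), the wheel below it, and the tray at (245,112). The bar lines up with the tool's plane.

Run:
```python
from h import *
D=np.load("w1.npz"); c={k:D[k] for k in("mtx","R","t")}; im=D["im"]; d=D["d"]
for uv,z in (((249,193),196),((250,153),178),((250,153),170),((219,185),166),((281,185),166),((250,203),194)): print(uv,onz("wrist",uv,z,c).round(1), d[uv[1],uv[0]])
print("tray", [onz("wrist",u,30,c).round(0)[:2].tolist() for u in((189,58),(294,52),(299,168),(198,174))])
# two-view: dot in wrist and scene (195.5,207.8)
print(tri([ray("wrist",(249,193),c),ray("scene",(150+182/4,190+70/4))]))
print("barend",tri([ray("wrist",(250,153),c),ray("scene",(188,212.5)),ray("side",(284.5,153.1))]))
# bar axis direction: bar edges mid at rows 160 / 225
for r,z in((157,178),(210,178),(225,178)):
    g=im[r,235:266].astype(int).sum(1); print(r,g.tolist())
```

```text
(249, 193) [ 550.4 -228.7  196. ] 259.6844
(250, 153) [ 519.  -236.8  178. ] 281.71652
(250, 153) [ 520.4 -236.5  170. ] 281.71652
(219, 185) [ 560.2 -256.9  166. ] 464.9728
(281, 185) [ 543.4 -198.3  166. ] 465.41693
(250, 203) [ 559.9 -225.1  194. ] 265.80997
tray [[438.0, -349.0], [391.0, -212.0], [547.0, -156.0], [596.0, -295.0]]
(array([ 551.10253695, -228.31374024,  194.20398482]), [np.float64(0.26852050258519905), np.float64(0.26852050258522103)])
barend (array([ 521.75620798, -236.05761   ,  165.26622708]), [np.float64(0.5216187379869042), np.float64(0.9821704900693266), np.float64(1.392971988428645)])
157 [242, 204, 185, 197, 227, 244, 232, 223, 260, 286, 301, 315, 318, 328, 335, 334, 329, 320, 310, 284, 262, 225, 191, 194, 214, 218, 229, 228, 220, 205, 191]
210 [133, 129, 133, 131, 127, 131, 169, 228, 264, 294, 309, 323, 332, 332, 339, 337, 323, 307, 288, 259, 231, 183, 148, 130, 131, 134, 133, 130, 135, 134, 139]
225 [142, 147, 150, 146, 148, 158, 177, 227, 271, 296, 316, 326, 337, 340, 343, 336, 323, 300, 279, 244, 216, 175, 149, 145, 144, 146, 145, 141, 139, 138, 138]
```

Emit:
{"fn": "play_rows", "kwargs": {
  "commands": [
    [[-3,-2.5,10,0,0,0,1],[0,0,25,0,0,0,1],[0,0,25,0,0,0,1],[0,0,20,0,0,0,1],[0,0,20,0,0,0,1],[0,0,15,0,0,0,1],[0,0,10,0,0,0,1],[0,0,0,0,0,0,1]]
  ]
}}

```text
time_s: 2.88
tcp_pos: [548.5, -227.0, 139.5]
ee_rot: [0.427, -3.108, -0.005]
contact_force: [0.1, 0.6, 0.1]
opening: 85.5
finger_force: 0.0
```

Emit:
{"fn": "play_rows", "kwargs": {
  "commands": [
    [[0,0,0,0,0,0,-0.2],[0,0,0,0,0,0,-0.2],[0,0,0,0,0,0,-0.2],[0,0,0,0,0,0,-0.2],[0,0,0,0,0,0,-0.2],[0,0,0,0,0,0,-0.2]]
  ],
  "force": 50
}}

```text
time_s: 3.38
tcp_pos: [552.0, -228.9, 145.1]
ee_rot: [-0.429, 3.109, -0.004]
contact_force: [-1.7, -0.6, 6.3]
opening: 46.7
finger_force: 50.6
```

The fingers stopped at 46.7 mm rather than 60, so I'll look before pulling.

Run:
```python
from h import *
s=ctrl.observe(); print({k:np.round(v,2).tolist() for k,v in s.items()})
w,wd=ctrl.capture("wrist"); sc,_=ctrl.capture("scene"); si,_=ctrl.capture("side")
r=lambda a,x,y,W,H:cv2.resize(a[y:y+H,x:x+W],(400,300),interpolation=cv2.INTER_CUBIC)
cv2.imwrite("pics/g1.png",np.vstack([np.hstack([r(w,100,120,300,225),r(sc,150,170,100,75)]),np.hstack([r(si,230,110,100,75),r(sc,0,0,512,384)])]))
```

```text
{'time_s': 3.38, 'joint_positions': [-0.5, 0.26, -0.16, 1.15, -0.0, -0.78], 'dq': [-0.0, -0.0, 0.0, 0.0, 0.0, -0.0], 'tau': [0.2, -38.75, 25.97, -0.23, 0.09, 0.0], 'tcp_pos': [551.97, -228.95, 145.13], 'ee_rot': [-0.43, 3.11, -0.0], 'contact_force': [-1.71, -0.58, 6.32], 'wrist_torque': [0.05, 0.11, 0.05], 'finger_force': 50.64, 'opening': 46.67}
```

View pics/g1.png

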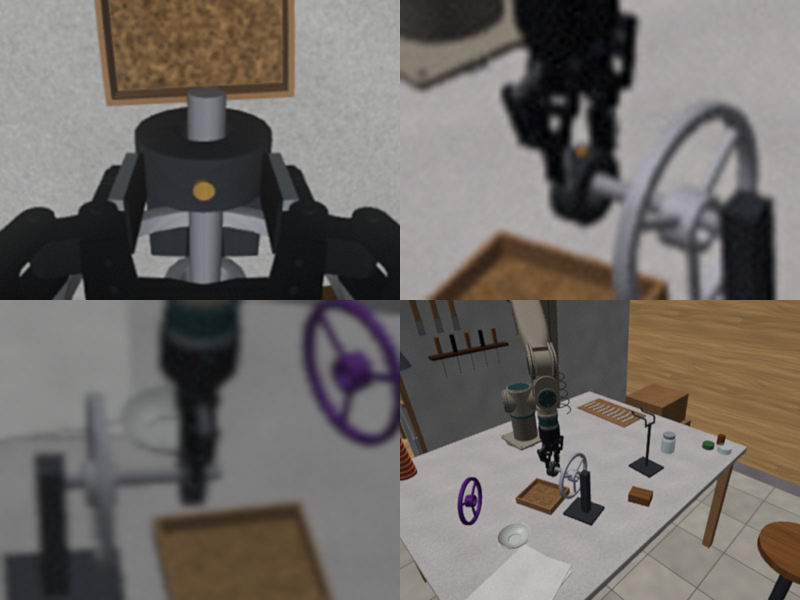

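The wrist crop shows the collar held centrally, with the dot in the middle. The upward force and small opening suggest the pads sit high on the ring, so I'll open, lower a little and grip again.

Emit:
{"fn": "play_rows", "kwargs": {
  "commands": [
    [[0,0,0,0,0,0,1],[0,0,0,0,0,0,1],[0,0,0,0,0,0,1],[0,0,0,0,0,0,1],[0,0,5,0,0,0,1],[0,0,5,0,0,0,1],[0,0,0,0,0,0,1]]
  ]
}}

```text
time_s: 4.12
tcp_pos: [549.5, -227.5, 131.2]
ee_rot: [0.429, -3.11, -0.003]
contact_force: [-0.4, -0.6, -0.2]
opening: 85.3
finger_force: 0.0
```

Emit:
{"fn": "play_rows", "kwargs": {
  "commands": [
    [[0,0,0,0,0,0,-0.2],[0,0,0,0,0,0,-0.2],[0,0,0,0,0,0,-0.2],[0,0,0,0,0,0,-0.2],[0,0,0,0,0,0,-0.2],[0,0,0,0,0,0,-0.2]]
  ],
  "force": 50
}}

```text
time_s: 4.62
tcp_pos: [550.9, -228.3, 133.5]
ee_rot: [-0.429, 3.111, -0.001]
contact_force: [0.3, -0.7, 3.1]
opening: 53.3
finger_force: 50.6
```

Emit:
{"fn": "play_rows", "kwargs": {
  "commands": [
    [[0,0,0,0,0,0,1],[0,0,0,0,0,0,1],[0,0,0,0,0,0,1],[0,0,0,0,0,0,1],[0,0,4,0,0,0,1],[0,0,3,0,0,0,1],[0,0,0,0,0,0,1]]
  ]
}}

```text
time_s: 5.2
tcp_pos: [549.8, -227.7, 124.8]
ee_rot: [0.429, -3.111, -0.002]
contact_force: [-0.4, 0.1, 0.1]
opening: 85.1
finger_force: 0.0
```

Emit:
{"fn": "play_rows", "kwargs": {
  "commands": [
    [[0,0,0,0,0,0,-0.2],[0,0,0,0,0,0,-0.2],[0,0,0,0,0,0,-0.2],[0,0,0,0,0,0,-0.2],[0,0,0,0,0,0,-0.2],[0,0,0,0,0,0,-0.2]]
  ],
  "force": 50
}}

```text
time_s: 5.7
tcp_pos: [550.9, -228.3, 126.6]
ee_rot: [-0.429, 3.111, -0.001]
contact_force: [-0.9, 0.3, 3.9]
opening: 57.1
finger_force: 53.0
```

Run:
```python
from h import *
s=ctrl.observe(); print(np.round(s["tcp_pos"],1),np.round(s["contact_force"],1),s["opening"])
w,wd=ctrl.capture("wrist"); sc,_=ctrl.capture("scene"); si,_=ctrl.capture("side")
c=ctrl.calibration("wrist"); print("top of collar in wrist:",proj("wrist",(550.5,-228,196),c).round(0),"axis ends",proj("wrist",[(540,-260,166),(532,-203,166)],c).round(0).tolist())
r=lambda a,x,y,W,H:cv2.resize(a[y:y+H,x:x+W],(400,400),interpolation=cv2.INTER_CUBIC)
cv2.imwrite("pics/g2.png",np.hstack([r(w,140,140,200,200),r(sc,165,170,60,60)]))
```

```text
[ 550.9 -228.3  126.6] [-0.9  0.3  3.9] 57.138725903036594
top of collar in wrist: [[254. 286.]] axis ends [[199.0, 220.0], [310.0, 233.0]]
```

View pics/g2.png

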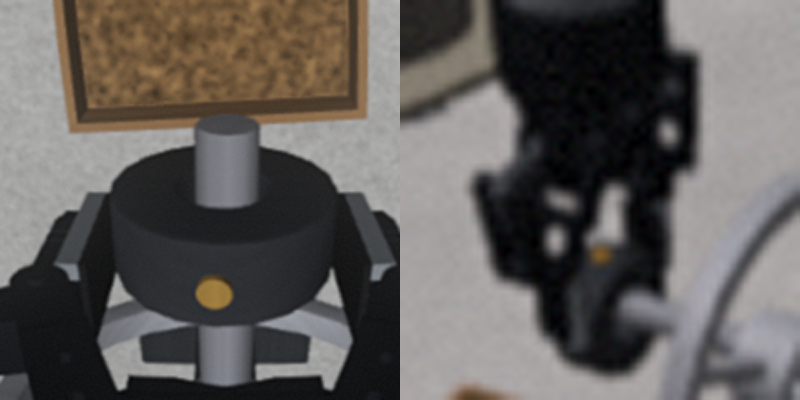

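Opening 57 mm, close to the equator, and the dot is centred. I'll lift 4 mm and slide outwards.

Emit:
{"fn": "play_rows", "kwargs": {
  "commands": [
    [[0,0,-2,0,0,0,-0.2],[0,0,-2,0,0,0,-0.2],[5,0,0,0,0,0,-0.2],[8,0,0,0,0,0,-0.2],[8,0,0,0,0,0,-0.2],[8,0,0,0,0,0,-0.2],[0,0,0,0,0,0,-0.2]]
  ],
  "force": 65
}}

```text
time_s: 6.43
tcp_pos: [520.1, -235.9, 129.4]
ee_rot: [0.427, -3.11, -0.002]
contact_force: [-0.2, 0.2, -2.3]
opening: 56.9
finger_force: 68.2
```

Run:
```python
from h import *
s=ctrl.observe(); print(np.round(s["tcp_pos"],1),np.round(s["contact_force"],1),np.round(s["wrist_torque"],2),s["opening"],s["finger_force"])
w,wd=ctrl.capture("wrist")
cv2.imwrite("pics/g3.png",w)
hsv=cv2.cvtColor(w,cv2.COLOR_BGR2HSV); m=cv2.inRange(hsv,(10,140,110),(25,255,255)); n,l,st,ce=cv2.connectedComponentsWithStats(m)
print([(st[i,4],ce[i].round(0).tolist()) for i in range(1,n) if st[i,4]>20])
```

```text
[ 520.1 -235.9  129.4] [-0.2  0.2 -2.3] [-0.02  0.05  0.  ] 56.93808553297724 68.1671782862395
[(np.int32(204), [247.0, 286.0])]
```

The collar follows: the dot is still at (247,286), and the force is its weight. I'll clear the bar end, then go down over the tray.

Emit:
{"fn": "play_rows", "kwargs": {
  "commands": [
    [[12,0,0,0,0,0,-0.2],[14,0,0,0,0,0,-0.2],[14,0,0,0,0,0,-0.2],[14,-5,0,0,0,0,-0.2],[11,-5,10,0,0,0,-0.2],[0,0,20,0,0,0,-0.2],[0,0,25,0,0,0,-0.2],[0,0,25,0,0,0,-0.2]]
  ]
}}

```text
time_s: 7.15
tcp_pos: [462.2, -264.3, 49.3]
ee_rot: [-0.427, 3.111, -0.002]
contact_force: [-0.4, 0.5, -3.1]
opening: 56.7
finger_force: 68.3
```

Emit:
{"fn": "play_rows", "kwargs": {
  "commands": [
    [[0,0,20,0,0,0,-0.2],[0,0,12,0,0,0,-0.2],[0,0,8,0,0,0,-0.2],[0,0,0,0,0,0,-0.2],[0,0,0,0,0,0,-0.2]]
  ]
}}

```text
time_s: 7.57
tcp_pos: [462.3, -263.3, 9.7]
ee_rot: [0.429, -3.112, -0.001]
contact_force: [0.2, 0.4, -2.2]
opening: 56.8
finger_force: 68.6
```

Run:
```python
from h import *
s=ctrl.observe(); print(np.round(s["tcp_pos"],1),np.round(s["contact_force"],1),np.round(s["joint_positions"],2),s["opening"])
w,wd=ctrl.capture("wrist"); sc,_=ctrl.capture("scene")
cv2.imwrite("pics/g4.png",np.hstack([w[80:384,60:460],cv2.resize(sc[190:290,140:270],(400,304),interpolation=cv2.INTER_CUBIC)]))
```

```text
[ 462.3 -263.3    9.7] [ 0.2  0.4 -2.2] [-0.64  0.29 -0.45  0.84 -0.   -0.91] 56.77840404721727
```

View pics/g4.png

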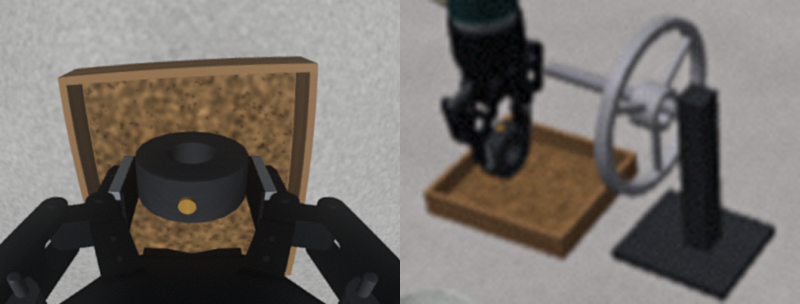

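The collar is off the bar and inside the tray walls. I'll lower it a few mm more, then release.

Emit:
{"fn": "play_rows", "kwargs": {
  "commands": [
    [[0,0,3,0,0,0,-0.2],[0,0,3,0,0,0,-0.2],[0,0,0,0,0,0,-0.2]]
  ]
}}

```text
time_s: 7.92
tcp_pos: [462.9, -263.2, 3.9]
ee_rot: [-0.43, 3.112, -0.0]
contact_force: [0.2, -0.5, -2.2]
opening: 56.6
finger_force: 68.6
```

Emit:
{"fn": "play_rows", "kwargs": {
  "commands": [
    [[0,0,0,0,0,0,0.5],[0,0,0,0,0,0,0.5],[0,0,0,0,0,0,0.75],[0,0,0,0,0,0,0.75],[0,0,0,0,0,0,0.75],[0,0,0,0,0,0,0.75]]
  ]
}}

```text
time_s: 8.42
tcp_pos: [463.0, -263.3, 4.1]
ee_rot: [-0.429, 3.112, -0.001]
contact_force: [0.6, 0.4, -0.1]
opening: 74.6
finger_force: 0.0
```

Emit:
{"fn": "play_rows", "kwargs": {
  "commands": [
    [[0,0,-10,0,0,0,0.75],[0,0,-20,0,0,0,0.75],[0,0,-35,0,0,0,0.75],[0,0,-40,0,0,0,0.75],[0,0,-40,0,0,0,0.75],[0,0,-40,0,0,0,0.75],[0,0,-40,0,0,0,0.75],[0,0,-40,0,0,0,0.75]]
  ]
}}

```text
time_s: 9.08
tcp_pos: [462.3, -262.8, 272.0]
ee_rot: [-0.429, 3.111, -0.001]
contact_force: [0.6, -1.0, -1.1]
opening: 74.7
finger_force: 0.0
```

Emit:
{"fn": "play_rows", "kwargs": {
  "commands": [
    [[0,0,-30,0,0,0.123,1],[0,0,0,0,0,0.123,1],[0,0,0,0,0,0.123,1],[0,0,0,0,0,0.123,1],[0,0,0,0,0,0.123,1],[0,0,0,0,0,0.123,1],[0,0,0,0,0,0.123,1],[0,0,0,0,0,0.123,1]]
  ]
}}

```text
time_s: 9.75
tcp_pos: [462.5, -263.0, 299.8]
ee_rot: [1.1, 2.942, -0.0]
contact_force: [0.3, 0.2, 0.8]
opening: 85.4
finger_force: 0.0
```

Emit:
{"fn": "play_rows", "kwargs": {
  "commands": [
    [[0,0,0,0,0,0.123,1],[0,0,0,0,0,0.123,1],[0,0,0,0,0,0.123,1],[0,0,0,0,0,0.123,1],[0,0,0,0,0,0.095,1],[0,0,0,0,0,0,1]]
  ]
}}

```text
time_s: 10.25
tcp_pos: [462.6, -263.1, 299.7]
ee_rot: [1.899, 2.502, -0.0]
contact_force: [0.1, -0.1, -0.2]
opening: 85.6
finger_force: 0.0
```

Run:
```python
from h import *
s=ctrl.observe(); c=ctrl.calibration("wrist"); im,d=ctrl.capture("wrist"); np.savez("w2.npz",im=im,d=d,**c)
sc,sd=ctrl.capture("scene"); si,_=ctrl.capture("side"); np.savez("scene2.npz",im=sc,d=sd); np.savez("side2.npz",im=si)
print(s["time_s"],np.round(s["tcp_pos"],1),Rn.from_rotvec(s["ee_rot"]).as_matrix().round(3).tolist(),np.round(s["joint_positions"],2))
print("cam",(-c["R"].T@c["t"]).round(1))
r=lambda a,x,y,W,H:cv2.resize(a[y:y+H,x:x+W],(400,300),interpolation=cv2.INTER_CUBIC)
cv2.imwrite("pics/c2.png",np.vstack([np.hstack([r(im,0,0,512,384),r(sc,150,185,120,90)]),np.hstack([r(si,210,105,120,90),r(si,190,190,100,75)])]))
```

```text
10.25 [ 462.6 -263.1  299.7] [[-0.269, 0.963, 0.0], [0.963, 0.269, -0.0], [-0.0, 0.0, -1.0]] [-0.64  0.07 -0.05  1.44 -0.    0.66]
cam [ 440.6 -188.1  477.4]
```

View pics/c2.png

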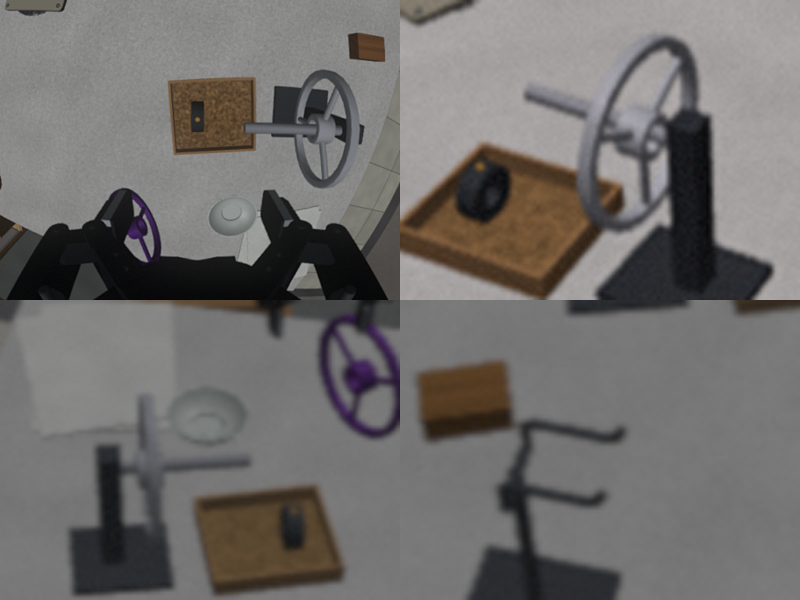

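The collar stands in the tray, at wrist crop (197,117). The wheel is still on the bar, and I'll move over the top of its rim and measure again.

Emit:
{"fn": "play_rows", "kwargs": {
  "commands": [
    [[2,20,0,0,0,0,1],[2,30,0,0,0,0,1],[2,35,0,0,0,0,1],[2,35,0,0,0,0,1],[2,35,0,0,0,0,1],[0,20,0,0,0,0,1],[0,11,0,0,0,0,1],[0,0,0,0,0,0,1]]
  ]
}}

```text
time_s: 11.07
tcp_pos: [640.7, -202.4, 298.0]
ee_rot: [-1.893, -2.506, -0.0]
contact_force: [-0.4, -0.8, 0.1]
opening: 85.2
finger_force: 0.0
```

Run:
```python
from h import *
s=ctrl.observe(); c=ctrl.calibration("wrist"); im,d=ctrl.capture("wrist"); np.savez("w3.npz",im=im,d=d,**c); cv2.imwrite("pics/w3.png",im)
print(s["time_s"],np.round(s["tcp_pos"],1),np.round(s["joint_positions"],2),"cam",(-c["R"].T@c["t"]).round(1))
dv=np.array([.9636,.2672,0]); pv=np.array([-.2672,.9636,0]); E0=np.array([521,-236.3,170])
for f in("w2","w3"):
    D=np.load(f+".npz"); cc={k:D[k] for k in("mtx","R","t")}; I=D["im"]; dd=D["d"]; h=cv2.cvtColor(I,cv2.COLOR_BGR2HSV)
    ys,xs=np.nonzero((dd>0)&(h[...,1]<70)&(h[...,2]>60)); K=cc["mtx"]
    a=(xs-K[0,2])/K[0,0]; b=(ys-K[1,2])/K[1,1]; r=np.hypot(a,b); k=np.tan(r)/np.maximum(r,1e-9)
    P=(np.c_[a*k,b*k,np.ones(len(a))]*dd[ys,xs][:,None]-cc["t"])@cc["R"]
    q=P-E0; S=q@dv; L=q@pv; Z=P[:,2]
    m=(S>90)&(S<160)&(abs(L)<100)&(Z>195)&(Z<270); rr=np.hypot(L[m],Z[m]-165)
    m2=(rr>74)&(rr<95)
    print(f,m.sum(),m2.sum(),"S pct",np.percentile(S[m][m2],[2,10,50,90,98]).round(1),"Z max",np.percentile(Z[m],[98,100]).round(1))
    A=np.c_[2*L[m][m2],2*Z[m][m2],np.ones(m2.sum())]; x=np.linalg.lstsq(A,L[m][m2]**2+Z[m][m2]**2,rcond=None)[0]; print("circle L,Z",x[:2].round(1),np.sqrt(x[2]+x[0]**2+x[1]**2).round(1))
    b=(S>0)&(S<60)&(abs(L)<15)&(Z>150)&(Z<195); print("bar",b.sum(),L[b].mean().round(1) if b.sum() else "",np.percentile(Z[b],90).round(1) if b.sum() else "", np.polyfit(S[b],L[b],1).round(3) if b.sum()>20 else "", S[(abs(L)<9)&(Z>160)&(Z<185)&(abs(S)<60)].min().round(1) if b.sum() else "")
```

```text
11.0667 [ 640.7 -202.4  298. ] [-0.4   0.33  0.26  1.5   0.    0.89] cam [ 618.5 -127.8  475.8]
w2 2834 2574 S pct [115.2 115.6 117.4 126.5 128.7] Z max [254.1 256.1]
circle L,Z [  0.8 171.9] 80.9
bar 753 0.3 177.5 [-0.006  0.477] -0.5
w3 2665 2662 S pct [116.7 117.6 123.1 128.5 129.5] Z max [254.6 255.9]
circle L,Z [ -0.3 164.7] 89.2
bar 655 0.9 177.6 [0.011 0.623] 0.1
```

View pics/w3.png

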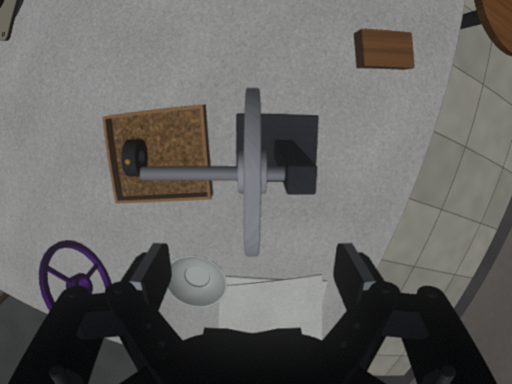

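The wrist view shows the rim edge-on at column 252, rows 88–255, in line with the bar and under the gripper. The wheel is at 122.5 mm from the bar end, with its top at 255. I'll descend and grip the rim.

Emit:
{"fn": "play_rows", "kwargs": {
  "commands": [
    [[0,-2,10,0,0,0,1],[0,0,20,0,0,0,1],[0,0,20,0,0,0,1],[0,0,14,0,0,0,1],[0,0,8,0,0,0,1],[0,0,0,0,0,0,0],[0,0,0,0,0,0,-0.5],[0,0,0,0,0,0,-1]]
  ]
}}

```text
time_s: 11.78
tcp_pos: [637.3, -204.3, 228.3]
ee_rot: [1.897, 2.502, 0.001]
contact_force: [0.8, 0.6, 0.3]
opening: 52.0
finger_force: 0.0
```

Emit:
{"fn": "play_rows", "kwargs": {
  "commands": [
    [[0,0,0,0,0,0,-1],[0,0,0,0,0,0,-1],[0,0,0,0,0,0,-1],[0,0,0,0,0,0,-1],[0,0,0,0,0,0,-1],[0,0,0,0,0,0,-1]]
  ],
  "force": 90
}}

```text
time_s: 12.28
tcp_pos: [637.3, -203.7, 227.0]
ee_rot: [1.897, 2.504, -0.0]
contact_force: [-0.1, -1.4, 0.8]
opening: 0.0
finger_force: 0.0
```

Emit:
{"fn": "play_rows", "kwargs": {
  "commands": [
    [[0,0,-2,0,0,0,-1],[0,0,-2,0,0,0,-1],[0,0,-1,0,0,0,-1],[0,0,0,0,0,0,-1],[0,0,0,0,0,0,-1]]
  ]
}}

```text
time_s: 12.7
tcp_pos: [637.3, -203.8, 232.2]
ee_rot: [1.897, 2.504, 0.0]
contact_force: [0.2, 0.5, -0.1]
opening: -0.1
finger_force: 0.0
```

```bash
cat >> h.py <<'E'
dv=np.array([.9636,.2672,0]); pv=np.array([-.2672,.9636,0]); E0=np.array([521,-236.3,170])
def cloud(name="wrist",sat=70,vmin=60):
    c=ctrl.calibration(name); I,dd=ctrl.capture(name); h=cv2.cvtColor(I,cv2.COLOR_BGR2HSV)
    ys,xs=np.nonzero((dd>0)&(h[...,1]<sat)&(h[...,2]>vmin)); K=c["mtx"]
    a=(xs-K[0,2])/K[0,0]; b=(ys-K[1,2])/K[1,1]
    k=1
    if name=="wrist": r=np.hypot(a,b); k=np.tan(r)/np.maximum(r,1e-9)
    return (np.c_[a*k,b*k,np.ones(len(a))]*dd[ys,xs][:,None]-c["t"])@c["R"],I
E
cat > st.py <<'E'
from h import *
s=ctrl.observe(); T=np.array(s["tcp_pos"]); Rm=Rn.from_rotvec(s["ee_rot"]).as_matrix()
print(round(s["time_s"],2),T.round(1),"F",np.round(s["contact_force"],1),"M",np.round(s["wrist_torque"],2),"open",round(s["opening"],1),round(s["finger_force"],0),"q",np.round(s["joint_positions"],2))
P,I=cloud(); q=(P-T)@Rm   # tool coords
m=(abs(q[:,1])<60)&(np.hypot(q[:,0],q[:,2]-60)<115)&(q[:,2]>-40)
w=q[m]; w=w[(np.hypot(w[:,0],w[:,2]-60)>60)]
n=len(w); c=w.mean(0); 
for _ in range(6):
    c=w.mean(0); nn=np.linalg.svd(w-c)[2][2]; r=abs((w-c)@nn); w=w[r<9]
print(n,len(w),"rim normal in tool",(nn*np.sign(nn[1])).round(3),"y pct",np.percentile(w[:,1],[2,50,98]).round(1),"x range",np.percentile(w[:,0],[1,99]).round(1))
A=np.c_[2*w[:,0],2*w[:,2],np.ones(len(w))]; x=np.linalg.lstsq(A,(w[:,[0,2]]**2).sum(1),rcond=None)[0]
print("centre tool x,z",x[:2].round(1),"r",np.sqrt(x[2]+x[0]**2+x[1]**2).round(1))
E
python3 st.py
```

```text
12.7 [ 637.3 -203.8  232.2] F [ 0.2  0.5 -0.1] M [0.02 0.05 0.01] open -0.1 0.0 q [-0.41  0.34  0.14  1.37 -0.    0.89]
3353 3352 rim normal in tool [ 0.044  0.997 -0.063] y pct [-4.   2.4  8.8] x range [ 1.3 86.3]
centre tool x,z [ 2. 63.] r 84.6
```

The fingers shut on nothing, so the pads sit higher than the pose says, as the collar grasp hinted. I'll measure where the fingertips really are from depth.

Run:
```python
from h import *
s=ctrl.observe(); T=np.array(s["tcp_pos"]); Rm=Rn.from_rotvec(s["ee_rot"]).as_matrix()
for n in("wrist","scene","side"):
    c=ctrl.calibration(n); I,dd=ctrl.capture(n); ys,xs=np.nonzero(dd>0); K=c["mtx"]
    a=(xs-K[0,2])/K[0,0]; b=(ys-K[1,2])/K[1,1]; k=1
    if n=="wrist": r=np.hypot(a,b); k=np.tan(r)/np.maximum(r,1e-9)
    P=(np.c_[a*k,b*k,np.ones(len(a))]*dd[ys,xs][:,None]-c["t"])@c["R"]; q=(P-T)@Rm
    m=(abs(q[:,0])<25)&(abs(q[:,1])<45)&(q[:,2]>-110)&(q[:,2]<15); v=I[ys,xs].max(1)
    print(n,"tip px",proj(n,T,c).round(0),m.sum())
    for z0 in range(-110,15,8):
        k=m&(q[:,2]>=z0)&(q[:,2]<z0+8)
        if k.sum(): print(z0,k.sum(),"x",np.percentile(q[k,0],[5,95]).round(0),"y",np.percentile(q[k,1],[5,95]).round(0),"bright",np.median(v[k]))
```

```text
wrist tip px [[254. 221.]] 15850
-110 4118 x [-7. 17.] y [-40.  40.] bright 21.0
-102 2643 x [-9. 16.] y [-40.  38.] bright 25.0
-94 4030 x [-8. 12.] y [-35.  32.] bright 27.0
-86 1836 x [-7. 13.] y [-27.  25.] bright 25.0
-78 656 x [-9. 12.] y [-13.  11.] bright 32.0
-70 462 x [ 6. 11.] y [-13.  11.] bright 45.0
-62 493 x [ 6. 11.] y [-13.  11.] bright 35.0
-54 412 x [ 6. 11.] y [-13.  11.] bright 35.0
-46 249 x [ 6. 11.] y [-12.  10.] bright 57.0
-38 3 x [ 9. 10.] y [-7. -2.] bright 80.0
-30 96 x [-2. 10.] y [-2.  8.] bright 149.0
-22 852 x [ 3. 24.] y [-3.  9.] bright 149.0
scene tip px [[220. 205.]] 445
-110 67 x [-20.   0.] y [-41.  41.] bright 17.0
-102 59 x [-19.   8.] y [-38.  41.] bright 17.0
-94 67 x [-15.   7.] y [-37.  35.] bright 16.0
-86 58 x [-16.   5.] y [-29.  28.] bright 17.5
-78 21 x [-16.  -8.] y [-11.  14.] bright 40.0
-70 25 x [-13.  -2.] y [-8. 14.] bright 48.0
-62 25 x [-14.  -0.] y [-15.  14.] bright 57.0
-54 25 x [-13.   1.] y [-10.  14.] bright 50.0
-46 24 x [-15.  -4.] y [-11.  12.] bright 63.5
-38 5 x [-12.  -6.] y [-6.  6.] bright 117.0
-22 55 x [-22.  17.] y [-2. 11.] bright 145.0
-14 13 x [-16.  21.] y [ 8. 11.] bright 93.0
-6 1 x [23. 23.] y [10. 10.] bright 121.0
side tip px [[255. 143.]] 231
-110 36 x [-6. 19.] y [-40.  41.] bright 31.0
-102 33 x [-8. 16.] y [-37.  38.] bright 32.0
-94 55 x [-8. 15.] y [-31.  32.] bright 29.0
-86 26 x [ 8. 16.] y [-27.  30.] bright 46.0
-78 11 x [-3. 15.] y [-4. 14.] bright 40.0
-70 12 x [ 4. 15.] y [-10.  12.] bright 43.0
-62 12 x [-5. 14.] y [-8. 15.] bright 43.0
-54 12 x [ 3. 13.] y [-10.  10.] bright 47.0
-46 10 x [ 7. 15.] y [-8. 13.] bright 72.5
-30 3 x [-2.  5.] y [1. 8.] bright 109.0
-22 21 x [-10.  22.] y [ 0. 12.] bright 110.0
```

All three cameras put the shut fingertips about 40 mm behind the reported TCP. I'll correct for that: open, go 45 mm deeper, shift 2 mm in tool y and grip again.

Emit:
{"fn": "play_rows", "kwargs": {
  "commands": [
    [[0,0,0,0,0,0,1],[0,0,0,0,0,0,1],[0,0,0,0,0,0,1],[0,0,0,0,0,0,1],[0,0,0,0,0,0,1],[0,0,0,0,0,0,1]]
  ],
  "force": 60
}}

```text
time_s: 13.4
tcp_pos: [637.2, -203.7, 231.9]
ee_rot: [1.897, 2.504, -0.0]
contact_force: [0.2, -0.5, 0.4]
opening: 72.4
finger_force: 0.0
```

Emit:
{"fn": "play_rows", "kwargs": {
  "commands": [
    [[2,2.4,10,0,0,0,1],[0,0,15,0,0,0,1],[0,0,12,0,0,0,1],[0,0,8,0,0,0,1],[0,0,0,0,0,0,1],[0,0,0,0,0,0,0],[0,0,0,0,0,0,-0.5],[0,0,0,0,0,0,-1]]
  ]
}}

```text
time_s: 14.07
tcp_pos: [639.6, -201.5, 187.9]
ee_rot: [1.896, 2.503, 0.001]
contact_force: [1.0, -0.1, -0.2]
opening: 51.6
finger_force: 0.0
```

Emit:
{"fn": "play_rows", "kwargs": {
  "commands": [
    [[0,0,0,0,0,0,-1],[0,0,0,0,0,0,-1],[0,0,0,0,0,0,-1],[0,0,0,0,0,0,-1],[0,0,0,0,0,0,-1],[0,0,0,0,0,0,-1]]
  ],
  "force": 90
}}

```text
time_s: 14.57
tcp_pos: [639.6, -201.3, 187.7]
ee_rot: [1.896, 2.503, 0.001]
contact_force: [0.9, 0.2, 3.0]
opening: 12.9
finger_force: 87.7
```

```bash
python3 st.py
```

```text
14.57 [ 639.6 -201.3  187.7] F [0.9 0.2 3. ] M [ 0.08 -0.1   0.01] open 12.9 88.0 q [-0.4   0.36  0.07  1.28  0.    0.9 ]
1055 969 rim normal in tool [ 0.376  0.906 -0.195] y pct [-7.4 -0.5 34.9] x range [-16.6  87.2]
centre tool x,z [33.   7.6] r 51.7
```

Emit:
{"fn": "play_rows", "kwargs": {
  "commands": [
    [[0,0,-2,0,0,0,-1],[0,0,-2,0,0,0,-1],[0,0,-1,0,0,0,-1],[0,0,0,0,0,0,-1],[0,0,0,0,0,0,-1]]
  ]
}}

```text
time_s: 15.03
tcp_pos: [638.4, -201.0, 191.0]
ee_rot: [-1.896, -2.503, 0.001]
contact_force: [1.2, -0.2, -4.7]
opening: 12.7
finger_force: 87.6
```

Emit:
{"fn": "play_rows", "kwargs": {
  "commands": [
    [[0,-4,0,0,0,0,-1],[0,-8,0,0,0,0,-1],[0,-10,0,0,0,0,-1],[0,-12,0,0,0,0,-1],[0,-8,0,0,0,0,-1],[0,0,0,0,0,0,-1]]
  ]
}}

```text
time_s: 15.53
tcp_pos: [595.9, -213.0, 192.0]
ee_rot: [-1.898, -2.501, 0.002]
contact_force: [0.2, 0.2, -3.3]
opening: 12.7
finger_force: 87.8
```

```bash
cat > wh.py <<'E'
from h import *
s=ctrl.observe(); T=np.array(s["tcp_pos"]); Rm=Rn.from_rotvec(s["ee_rot"]).as_matrix()
print(round(s["time_s"],2),T.round(1),"F",np.round(s["contact_force"],1),"M",np.round(s["wrist_torque"],2),"open",round(s["opening"],1),round(s["finger_force"],0),"q",np.round(s["joint_positions"],2),"tool",Rm[:,:2].T.round(3).tolist())
def fit(name):
    P,I=cloud(name,70,75); q=(P-T)@Rm; q[:,2]-=23  # expected centre
    rr=np.hypot(q[:,0],q[:,2]); w=q[(abs(q[:,1])<30)&(rr<100)&(rr>68)]
    c=w.mean(0)
    for _ in range(8):
        c=w.mean(0); nn=np.linalg.svd(w-c,full_matrices=False)[2][2]; r=abs((w-c)@nn); w=w[r<9]
    A=np.c_[2*w[:,0],2*w[:,2],np.ones(len(w))]; x=np.linalg.lstsq(A,(w[:,[0,2]]**2).sum(1),rcond=None)[0]
    print(name,len(w),"normal(tool)",(nn*np.sign(nn[1])).round(3),"mean y",c[1].round(1),"centre dx,dz vs expected",x[:2].round(1),"r",np.sqrt(x[2]+x[0]**2+x[1]**2).round(1))
for n in("wrist","scene","side"): fit(n)
E
python3 wh.py
```

```text
15.53 [ 595.9 -213.   192. ] F [ 0.2  0.2 -3.3] M [ 0.09 -0.03  0.03] open 12.7 88.0 q [-0.44  0.29 -0.01  1.27 -0.    0.85] tool [[-0.269, 0.963, 0.001], [0.963, 0.269, -0.002]]
wrist 7248 normal(tool) [-0.003  1.    -0.003] mean y -1.0 centre dx,dz vs expected [-1.8 -1.1] r 88.1
scene 512 normal(tool) [-0.     1.    -0.012] mean y 3.6 centre dx,dz vs expected [-6.8 -1.4] r 83.3
side 148 normal(tool) [ 0.004  0.999 -0.04 ] mean y 5.1 centre dx,dz vs expected [ 1.8 -4.8] r 84.2
```

The wheel hangs straight in the grip at 3.3 N, centred on the bar axis. I'll slide it fully off, then lift and move sideways clear of the bar end.

Emit:
{"fn": "play_rows", "kwargs": {
  "commands": [
    [[0,-10,0,0,0,0,-1],[0,-16,0,0,0,0,-1],[0,-18,0,0,0,0,-1],[0,-18,0,0,0,0,-1],[0,-18,0,0,0,0,-1],[0,-18,0,0,0,0,-1],[0,-16,0,0,0,0,-1],[0,-10,0,0,0,0,-1]]
  ]
}}

```text
time_s: 16.35
tcp_pos: [477.3, -246.3, 191.9]
ee_rot: [-1.897, -2.503, 0.001]
contact_force: [0.2, -0.2, -3.8]
opening: 12.4
finger_force: 87.9
```

Emit:
{"fn": "play_rows", "kwargs": {
  "commands": [
    [[0,0,-10,0,0,0,-1],[10,0,-20,0,0,0,-1],[20,0,-20,0,0,0,-1],[25,0,-10,0,0,0,-1],[28,0,-8,0,0,0,-1],[28,0,0,0,0,0,-1],[28,0,0,0,0,0,-1],[20,0,0,0,0,0,-1]]
  ]
}}

```text
time_s: 17.02
tcp_pos: [436.4, -90.9, 261.4]
ee_rot: [1.895, 2.504, 0.003]
contact_force: [-0.5, 0.0, -4.1]
opening: 12.7
finger_force: 88.0
```

Emit:
{"fn": "play_rows", "kwargs": {
  "commands": [
    [[25,0,0,0,0,0.033,-1],[28,0,0,0,0,0.033,-1],[28,0,0,0,0,0.033,-1],[28,0,0,0,0,0.033,-1],[28,0,0,0,0,0.033,-1],[28,0,0,0,0,0.033,-1],[20,0,0,0,0,0.033,-1],[10,0,0,0,0,0.033,-1]]
  ]
}}

```text
time_s: 17.68
tcp_pos: [403.5, 101.6, 261.3]
ee_rot: [2.209, 2.234, 0.005]
contact_force: [-0.3, -0.4, -4.1]
opening: 12.9
finger_force: 88.0
```

```bash
cat > hook.py <<'E'
from h import *
# prong points (dark, high) from depth, in each view
import sys
for n in("scene","side","wrist"):
    c=ctrl.calibration(n); I,dd=ctrl.capture(n); np.savez(f"hk_{n}.npz",im=I,d=dd,**c); ys,xs=np.nonzero((dd>0)&(I.max(2)<95)); K=c["mtx"]
    a=(xs-K[0,2])/K[0,0]; b=(ys-K[1,2])/K[1,1]; k=1
    if n=="wrist": r=np.hypot(a,b); k=np.tan(r)/np.maximum(r,1e-9)
    P=(np.c_[a*k,b*k,np.ones(len(a))]*dd[ys,xs][:,None]-c["t"])@c["R"]
    m=(P[:,2]>250)&(P[:,2]<295)&(P[:,0]>575)&(P[:,0]<720)&(P[:,1]>160)&(P[:,1]<300); Q=P[m]
    print(n,len(Q),"x",np.percentile(Q[:,0],[1,99]).round(1) if len(Q) else "")
    for lo,hi in((160,228),(228,300)):
        q=Q[(Q[:,1]>=lo)&(Q[:,1]<hi)&(Q[:,0]<660)]
        if len(q)>8:
            f=np.polyfit(q[:,0],q[:,1],1); print("  prong y at x=636:",np.polyval(f,636).round(1),"yaw deg",np.degrees(np.arctan(f[0])).round(1),"x",np.percentile(q[:,0],[1,99]).round(1),"z",np.percentile(q[:,2],[5,50,95]).round(1),len(q))
    b=(P[:,2]>40)&(P[:,2]<225)&(abs(P[:,0]-675)<25)&(abs(P[:,1]-222)<25)
    if b.sum()>5: print("  post",np.percentile(P[b],[5,50,95],axis=0)[:,:2].round(1).tolist())
E
python3 wh.py; python3 hook.py
```

```text
17.68 [403.5 101.6 261.3] F [-0.3 -0.4 -4.1] M [-0.16 -0.   -0.01] open 12.9 88.0 q [ 0.09 -0.13 -0.33  1.37  0.    1.65] tool [[-0.012, 1.0, 0.002], [1.0, 0.012, 0.002]]
wrist 6661 normal(tool) [-0.009  1.     0.022] mean y -0.9 centre dx,dz vs expected [-2.3 -1.7] r 87.7
scene 366 normal(tool) [ 0.008  1.    -0.018] mean y 3.8 centre dx,dz vs expected [-6.2  0.6] r 83.6
side 220 normal(tool) [ 0.008  0.999 -0.041] mean y 1.8 centre dx,dz vs expected [ 1.6 -4.9] r 83.7
scene 103 x [594.3 679.2]
  prong y at x=636: 192.0 yaw deg -4.7 x [593.5 656.7] z [259.7 265.2 276.5] 40
  prong y at x=636: 250.7 yaw deg -3.6 x [596.4 659.5] z [262.7 266.  275.8] 32
  post [[672.1, 213.0], [678.3, 217.0], [682.4, 223.0]]
side 156 x [595.  677.3]
  prong y at x=636: 200.2 yaw deg -3.2 x [593.5 657.1] z [264.9 269.2 281.2] 57
  prong y at x=636: 258.0 yaw deg -2.9 x [596.5 657.9] z [264.8 268.8 279.8] 60
  post [[668.4, 225.6], [672.6, 230.9], [679.4, 233.4]]
wrist 46 x [591.1 599. ]
  prong y at x=636: 182.2 yaw deg -19.4 x [591.1 598.1] z [267.4 269.9 272.6] 34
  prong y at x=636: 248.5 yaw deg -9.6 x [595.2 599.4] z [266.5 267.6 270.1] 12
  post [[665.7, 216.0], [667.4, 221.7], [671.5, 228.4]]
```

Combining the views, the seat is at about (637,225.7), with the hook's yaw at about -3.3°. The wheel sits about 2 mm to -y of the grip. I'll move to 85 mm in front of the seat, aligned with the prongs.

Emit:
{"fn": "play_rows", "kwargs": {
  "commands": [
    [[0,0,0,0,0,0.07,-1],[15,15,0,0,0,0,-1],[22,22,0,0,0,0,-1],[25,25,0,0,0,0,-1],[25,25,0,0,0,0,-1],[25,25,0,0,0,0,-1],[18,18,0,0,0,0,-1],[9,10,0,0,0,0,-1]]
  ]
}}

```text
time_s: 18.65
tcp_pos: [554.3, 230.3, 259.2]
ee_rot: [-2.287, -2.154, -0.003]
contact_force: [0.5, -0.5, -3.1]
opening: 12.7
finger_force: 88.1
```

Emit:
{"fn": "play_rows", "kwargs": {
  "commands": [
    [[0,0,0,0,0,0,-1],[0,0,0,0,0,0,-1],[0,0,0,0,0,0,-1]]
  ]
}}

```text
time_s: 18.9
tcp_pos: [550.6, 227.9, 259.6]
ee_rot: [-2.288, -2.152, 0.003]
contact_force: [0.3, -1.2, -4.1]
opening: 13.0
finger_force: 88.1
```

```bash
python3 wh.py; python3 hook.py
```

```text
18.9 [550.6 227.9 259.6] F [ 0.3 -1.2 -4.1] M [0.   0.03 0.02] open 13.0 88.0 q [ 0.28  0.2   0.01  1.38 -0.    1.92] tool [[0.061, 0.998, -0.001], [0.998, -0.061, -0.002]]
wrist 7098 normal(tool) [-0.003  1.    -0.001] mean y -0.8 centre dx,dz vs expected [-2.3 -1. ] r 88.3
scene 346 normal(tool) [ 0.002  1.    -0.014] mean y 3.5 centre dx,dz vs expected [-8.1  0.5] r 83.7
side 292 normal(tool) [-0.014  1.     0.007] mean y 0.2 centre dx,dz vs expected [ 3.5 -5.5] r 83.1
scene 102 x [596.4 680.3]
  prong y at x=636: 191.9 yaw deg -4.0 x [595.2 658.1] z [262.  265.5 276.9] 40
  prong y at x=636: 251.4 yaw deg -1.9 x [597.3 658.9] z [263.2 266.  276.2] 31
  post [[671.1, 212.4], [678.1, 217.1], [681.7, 223.4]]
side 153 x [595.9 677. ]
  prong y at x=636: 199.9 yaw deg -4.0 x [594.6 658.6] z [264.9 268.6 281.1] 55
  prong y at x=636: 257.8 yaw deg -4.4 x [596.1 658.1] z [263.9 268.8 281.8] 61
  post [[668.4, 225.9], [672.3, 231.1], [679.4, 233.5]]
wrist 2613 x [591.5 673.8]
  prong y at x=636: 197.5 yaw deg -3.6 x [590.7 659. ] z [265.6 269.  282. ] 1034
  prong y at x=636: 254.8 yaw deg -3.7 x [593.4 659.3] z [266.2 269.1 282.2] 1176
  post [[665.9, 219.8], [667.4, 226.7], [673.6, 230.1]]
```

The close wrist view gives prong centres at y 197.5 and 254.8, a seat at (636,226.2) and a yaw of -3.6°. The wheel needs to go +5.5 mm in tool x. I'll correct that, go slightly lower, then advance over the tips.

Emit:
{"fn": "play_rows", "kwargs": {
  "commands": [
    [[3,0,4,0,0,0,-1],[2.5,8,4,0,0,0,-1],[0,12,0,0,0,0,-1],[0,15,0,0,0,0,-1],[0,15,0,0,0,0,-1],[0,15,0,0,0,0,-1],[0,12,0,0,0,0,-1],[0,8,0,0,0,0,-1]]
  ]
}}

```text
time_s: 19.87
tcp_pos: [638.8, 229.2, 251.0]
ee_rot: [2.287, 2.153, 0.0]
contact_force: [-0.5, 0.4, -3.8]
opening: 13.0
finger_force: 88.1
```

Emit:
{"fn": "play_rows", "kwargs": {
  "commands": [
    [[0,1,0,0,0,0,-1],[0,0,0,0,0,0,-1],[0,0,0,0,0,0,-1]]
  ]
}}

```text
time_s: 20.12
tcp_pos: [636.9, 229.4, 251.6]
ee_rot: [-2.286, -2.154, 0.001]
contact_force: [0.1, -0.2, -4.2]
opening: 12.8
finger_force: 88.1
```

```bash
python3 wh.py; python3 hook.py
```

```text
20.12 [636.9 229.4 251.6] F [ 0.1 -0.2 -4.2] M [-0.    0.01  0.  ] open 12.8 88.0 q [0.25 0.35 0.19 1.41 0.   1.88] tool [[0.06, 0.998, -0.0], [0.998, -0.06, -0.001]]
wrist 6868 normal(tool) [-0.003  1.     0.003] mean y -0.8 centre dx,dz vs expected [-2.3 -1.1] r 88.2
scene 311 normal(tool) [-0.009  1.    -0.016] mean y 3.4 centre dx,dz vs expected [-6.6 -0.3] r 84.4
side 281 normal(tool) [-0.003  1.     0.006] mean y -0.9 centre dx,dz vs expected [ 0.9 -5.7] r 83.7
scene 161 x [596.4 679.5]
  prong y at x=636: 191.3 yaw deg 1.5 x [595.4 657.6] z [254.7 274.6 293.6] 64
  prong y at x=636: 266.7 yaw deg 31.5 x [603.8 658. ] z [255.8 268.8 292.5] 66
  post [[667.8, 212.0], [677.5, 216.9], [682.1, 225.1]]
side 137 x [594.4 677.5]
  prong y at x=636: 173.9 yaw deg -39.5 x [593.1 629.5] z [264.8 270.2 283.4] 26
  prong y at x=636: 275.7 yaw deg 29.2 x [596.6 658.3] z [261.2 273.3 292.8] 87
  post [[669.7, 228.0], [674.8, 231.5], [678.0, 233.0]]
wrist 2597 x [594.7 676.4]
  prong y at x=636: 212.4 yaw deg 15.7 x [592.8 603. ] z [267.  272.1 278. ] 107
  prong y at x=636: 269.4 yaw deg 19.0 x [595.1 659.2] z [266.7 271.  292.6] 1875
  post [[665.9, 224.3], [669.8, 229.0], [677.2, 230.3]]
```

The wheel is over the seat with no contact, so I'll lower it, gently at the end.

Emit:
{"fn": "play_rows", "kwargs": {
  "commands": [
    [[0,0,5,0,0,0,-1],[0,0,7,0,0,0,-1],[0,0,6,0,0,0,-1],[0,0,4,0,0,0,-1],[0,0,3,0,0,0,-1],[0,0,2,0,0,0,-1],[0,0,0,0,0,0,-1]]
  ]
}}

```text
time_s: 21.0
tcp_pos: [637.0, 229.2, 224.0]
ee_rot: [-2.287, -2.153, 0.002]
contact_force: [-0.7, 0.8, -3.4]
opening: 12.9
finger_force: 88.1
```

Emit:
{"fn": "play_rows", "kwargs": {
  "commands": [
    [[0,0,1,0,0,0,-1],[0,0,1,0,0,0,-1],[0,0,0,0,0,0,-1]]
  ]
}}

```text
time_s: 21.25
tcp_pos: [637.5, 229.4, 223.0]
ee_rot: [2.287, 2.154, 0.0]
contact_force: [-0.0, -0.3, -3.7]
opening: 12.6
finger_force: 88.1
```

Emit:
{"fn": "play_rows", "kwargs": {
  "commands": [
    [[0,0,1,0,0,0,-1],[0,0,1,0,0,0,-1],[0,0,0,0,0,0,-1]]
  ]
}}

```text
time_s: 21.5
tcp_pos: [637.5, 229.3, 221.1]
ee_rot: [2.287, 2.154, 0.0]
contact_force: [0.2, -0.5, -3.0]
opening: 12.6
finger_force: 88.3
```

Emit:
{"fn": "play_rows", "kwargs": {
  "commands": [
    [[0,0,1,0,0,0,-1],[0,0,0,0,0,0,-1]]
  ]
}}

```text
time_s: 21.67
tcp_pos: [637.7, 229.2, 220.8]
ee_rot: [2.287, 2.153, 0.001]
contact_force: [-0.5, -0.5, 0.3]
opening: 12.3
finger_force: 88.6
```

Emit:
{"fn": "play_rows", "kwargs": {
  "commands": [
    [[0,0,1,0,0,0,-1],[0,0,0,0,0,0,-1]]
  ]
}}

```text
time_s: 21.83
tcp_pos: [637.8, 229.2, 220.4]
ee_rot: [2.286, 2.153, 0.002]
contact_force: [-2.1, -1.8, 2.6]
opening: 12.8
finger_force: 89.1
```

The force went from -3.7 to +2.6 N at the predicted height, so the wheel is resting on the prongs. I'll open part way, check it, then lift off.

Emit:
{"fn": "play_rows", "kwargs": {
  "commands": [
    [[0,0,0,0,0,0,-0.5],[0,0,0,0,0,0,-0.3],[0,0,0,0,0,0,-0.1],[0,0,0,0,0,0,0],[0,0,0,0,0,0,0],[0,0,0,0,0,0,0]]
  ]
}}

```text
time_s: 22.33
tcp_pos: [637.4, 229.4, 218.8]
ee_rot: [-2.287, -2.154, 0.0]
contact_force: [-0.4, -0.4, 0.5]
opening: 42.5
finger_force: 0.0
```

```bash
python3 wh.py
```

```text
22.33 [637.4 229.4 218.8] F [-0.4 -0.4  0.5] M [0.01 0.04 0.01] open 42.5 0.0 q [0.25 0.36 0.14 1.35 0.   1.88] tool [[0.06, 0.998, 0.0], [0.998, -0.06, -0.0]]
wrist 7015 normal(tool) [-0.006  1.     0.014] mean y -0.5 centre dx,dz vs expected [-4.2 -2. ] r 88.5
scene 357 normal(tool) [-0.001  1.    -0.009] mean y 3.7 centre dx,dz vs expected [-8.6 -1.5] r 83.9
side 255 normal(tool) [0.004 1.    0.01 ] mean y -0.7 centre dx,dz vs expected [-1.4 -6.5] r 83.8
```

The wheel hangs upright and centred on its own, so I'll lift straight up.

Emit:
{"fn": "play_rows", "kwargs": {
  "commands": [
    [[0,0,-4,0,0,0,0],[0,0,-8,0,0,0,0],[0,0,-12,0,0,0,0],[0,0,-18,0,0,0,0],[0,0,-22,0,0,0,0],[0,0,-25,0,0,0,0],[0,0,-20,0,0,0,0],[0,0,0,0,0,0,0]]
  ]
}}

```text
time_s: 23.15
tcp_pos: [639.9, 230.0, 335.5]
ee_rot: [2.283, 2.15, 0.015]
contact_force: [1.1, -0.1, 0.1]
opening: 42.7
finger_force: 0.0
```

Emit:
{"fn": "play_rows", "kwargs": {
  "commands": [
    [[0,0,0,0,0,0,0],[0,0,0,0,0,0,0],[0,0,0,0,0,0,0],[0,0,0,0,0,0,0],[0,0,0,0,0,0,0],[0,0,0,0,0,0,0]]
  ]
}}

```text
time_s: 23.65
tcp_pos: [636.9, 229.3, 326.9]
ee_rot: [-2.286, -2.153, 0.002]
contact_force: [-0.9, -0.7, -0.3]
opening: 42.9
finger_force: 0.0
```

Run:
```python
from h import *
s=ctrl.observe(); print(s["time_s"],np.round(s["tcp_pos"],1),np.round(s["contact_force"],1))
c0=np.array([636,226.2,197.6]); h=np.array([.998,-.063,0]); l=np.array([.063,.998,0])
for n in("wrist","scene","side"):
    P,I=cloud(n,70,75); q=np.c_[(P-c0)@h,(P-c0)@l,P[:,2]-c0[2]]; rr=np.hypot(q[:,1],q[:,2])
    w=q[(abs(q[:,0])<30)&(rr<100)&(rr>68)]; c=w.mean(0)
    for _ in range(6): c=w.mean(0); nn=np.linalg.svd(w-c,full_matrices=False)[2][2]; w=w[abs((w-c)@nn)<9]
    A=np.c_[2*w[:,1],2*w[:,2],np.ones(len(w))]; x=np.linalg.lstsq(A,(w[:,1:]**2).sum(1),rcond=None)[0]
    print(n,len(w),"plane offset",c[0].round(1),"normal",(nn*np.sign(nn[0])).round(3),"centre dl,dz",x[:2].round(1))
# collar still in tray: dark pixels over the tray
I,d=ctrl.capture("scene"); ys,xs=np.nonzero((d>0)&(I.max(2)<70)); P=deproj("scene",np.c_[xs,ys],d[ys,xs]); m=(abs(P[:,0]-470)<70)&(abs(P[:,1]+258)<70)&(P[:,2]>5)&(P[:,2]<80)
print("collar",m.sum(),np.percentile(P[m],[2,50,98],axis=0).round(0).tolist())
D0=np.load("scene0.npz")["im"]
for nm,(x0,y0,x1,y1) in {"jar":(333,167,355,198),"dish":(124,285,170,320),"block":(290,236,326,264),"purple":(72,225,108,290)}.items(): print(nm,"mean change",np.abs(I[y0:y1,x0:x1].astype(int)-D0[y0:y1,x0:x1]).mean().round(1))
```

```text
23.65 [636.9 229.3 326.9] [-0.9 -0.7 -0.3]
wrist 2651 plane offset 0.6 normal [ 1.     0.002 -0.011] centre dl,dz [-1.1  0. ]
scene 364 plane offset 4.9 normal [ 1.    -0.001  0.005] centre dl,dz [-5.6 -0.6]
side 357 plane offset 0.6 normal [ 1.     0.004 -0.005] centre dl,dz [2.6 4.9]
collar 309 [[406.0, -320.0, 8.0], [468.0, -273.0, 28.0], [481.0, -212.0, 61.0]]
jar mean change 2.3
dish mean change 2.3
block mean change 2.3
purple mean change 2.3
```

The wheel hangs upright on both prongs within about 1 mm of the seat, the collar is in the tray, and the bystanders haven't moved. The gripper is clear, so I'll hand in.

```bash
python3 -c "
from bench import ctrl
print(ctrl.hand_in())"
```

```text
the job is handed in; nothing more can be done
None
```

The collar is in the tray and the wheel hangs by its rim across both prongs of the J-hook, released with the gripper clear; the bystanders did not move, and I handed in at about 24 s without being shown a verdict.

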